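# Refit the dial knob on a cash-box lock held in the vise

### The arm

A 7-joint arm with a two-finger parallel gripper is mounted at the origin on the work surface. World frame = base frame: x ahead of the robot, y to its left, z up, the work surface at z = 0. Lengths are in m, angles in rad, forces in N, time in s.
With the tool pointing down it reaches from about 0.425 to 0.925 m from the base axis. Payload 6.8 kg.
Tool frame: the origin (TCP) lies midway between the tips of the shut fingers; the grasp point (between the pads) lies 19 mm behind it; z points along the fingers, y is the line along which they close (so a half turn about z gives the same grasp; the last joint's range is limited). The gripper opens to 85 mm and grips with 20 to 120 N. Pads are 22 mm wide; open, the fingers measure 114 mm over their backs; the gripper's body (76 mm by 85 mm) begins 54 mm behind the grasp point. The pads swing forward as they close: fully open they stand 13 mm farther back than shut.
Start: joints at [1.128, 0.477, 0.022, 1.555, -0.011, 1.109, -0.083], TCP at [0.222, -0.638, 0.194] pointing down, gripper open.
Joint ranges: [-2.96, 2.96], [-0.34, 2.1], [-1.41, 1.46], [0.24, 2.44], [-1.37, 4.51], [0.17, 1.92], [-2.96, 2.96]. Speed limits (rad/s): [2.39, 2.39, 3.14, 3.14, 3.14, 3.14, 3.14].

### API

Orientations are given as a unit quaternion [w, x, y, z].
In Python, from station import bot, eyes, ticket gives the robot as it stands.
- The arm moves only by the shell command python3 -m crank 'ROWS' [FORCE]. ROWS is text: rows parted by semicolons, each of 7 numbers parted by spaces: the shift along the tool's x, y, z in units of 0.5 m (1.0 is 0.5 m), then the turn, a rotation vector about the tool's x, y, z in units of 180 degrees (1.0 is 180 degrees), then the closure, from 0 (fully open) to 1 (shut). A call has 1 to 20 rows; each row is the pose to reach, as a shift and turn from the pose commanded when the call began, along the tool's axes at that moment, turning the shorter way round; what a row does not reach only later rows make up. A row lasts 1/10 s, in which the tool goes at most 50 mm and 8.59 degrees, less where a joint would pass 70% of its speed; a pose out of reach is approached as far as the arm can. A call with a number of a shift or a turn outside -1 to 1 is refused whole. A call with a gripper value outside its range is refused whole. The fingers move at their own pace and stop on an object; FORCE is the grip in N (left out, the last holds). Time passes only in rows, so rows that repeat a pose let the fingers close. It gives the time, the measured TCP pose, the force, the opening and the grip force at its end, in the units of the state.
- bot.get_obs(): the state, without advancing time (a new reading comes with each control period).
- eyes.read_camera(name): name is "scene" or "top" or "wrist"; returns a dict with "image" (480x640x3 uint8, red, green, blue), "K" (3x3 intrinsics, pixels), "dist" ([k1, k2, p1, p2, k3] as OpenCV has them; the pictures are not rectified), "R" (3x3) and "t" (3): a world point X has camera coordinates R X + t. Camera axes: x right, y down, z forward; pixel columns grow to the right and rows downward; lengths in m; the calibration is good to about 2 mm. A picture is of the moment at which its call begins. There is no depth.
- ticket.hand_in(): hands the job in; it is judged then, once.
The state is a dict: "t": time; "q": joint angles; "joint_vel": joint speeds; "joint_torque": joint torques, N m; "eef_pos": TCP position; "tool_rot": TCP orientation; "contact_force": force on the tool from outside, world axes, zero at the start; "torque": the same for the moment, N m; "gripper_width": opening from 0.0 (shut) to 1.0 (fully open); "grasp_force": force on a finger pad.
Only numpy, scipy, OpenCV 4.12 (cv2) and the standard library are available. Lean on these libraries where they do the work, as an engineer would, in place of code of your own. Each camera call takes 0.05 s, during which the arm holds its last target. There are 200 camera calls.

### The job

Pick up the black dial knob standing on the table, set it over the D-shaft of the lock that is clamped in the vise, turn it while pressing lightly until its flat bore finds the shaft's flat, and push it on straight until it snaps and its rim is fully home on the lock's cover plate. Never press the knob against the lock with more than about 40 N. Let go of it, and leave the compass, ring box, weights and hand mirror where they are.

Things in the scene. Friction and masses are not known exactly. Their poses are not given: they have to be found in the camera images.
- knob: loose black plastic dial knob, 70 g, standing upright on its open skirt. Origin: centre of its underside, z up. Round body 48 mm across, 34 mm tall, topped by a grip bar; a small aluminium pointer nose (6 mm wide, 8 mm tall) juts from the foot of the bar's +x end, to 34 mm from the axis. Fully home on the lock, its underside lies on the cover plate and its origin at the lock's origin.
- knob_grip (a point): middle of the knob's upright grip bar, on the knob's axis 45 mm above its origin, same axes. The bar is 44 mm long (along x), 12 mm wide (along y) and 22 mm tall: 34 to 56 mm above the knob's origin.
- knob_bore (a point): mouth of the knob's D bore, on its axis 21 mm above its origin, seen only from below, same axes. The bore is 24 mm in diameter and 10 mm deep; its flat is 6.5 mm from the axis on the pointer's side (+x). The bore opens in the ceiling of a round recess 21 mm deep, whose mouth is 36 mm wide (a lip 3 mm high; 42 mm wide above the lip).
- lock: steel dial lock clamped in the vise, cannot move. Origin: on the shaft axis at the top of the 66 by 60 mm cover plate, 118 mm above the table; z up, y across the jaws. A round collar 34.4 mm in diameter stands 20 mm above the plate, its top 5 mm tapered to 25 mm: the knob's skirt slips over it with 0.8 mm play all round, which centres the knob.
- shaft_end (a point): end of the brass D-shaft, on its axis 31.5 mm above the plate; lock's axes, NOT the flat's. Shaft 22 mm in diameter, flat 5.5 mm from the axis. The flat faces anywhere within 1.0 rad either side of the lock's +x; this differs each time and is not measured. Turning the shaft takes 0.4 N m: a knob pressed lightly slides round on its end.
- catches (a point): on the shaft axis 5 mm above the plate, between two sloping spring catches on the collar's +y and -y sides. A misaligned knob rests on the shaft's end, its origin 10.5 mm above the plate. Where the flats agree to about 0.1 rad (a little more with side play) it can go lower; from about 9.5 to 5 mm the catches resist (some 5 to 10 N in all); at about 2.5 mm they snap out over the lip.
- vise: cast-iron vise with brass jaws, bolted down, foot 120 mm (x) by 170 mm (y), jaws 78 mm wide, 120 mm over their backs, tops 100 mm above the table; screw and 90 mm handle on the -y side, 50 mm up. Origin: centre of its underside, straight below the shaft axis; same axes as the lock. It cannot move.
- compass: silver pocket compass, 52 mm disc, 11 mm high, origin centre of underside; bystander
- ring_box: burgundy plastic ring box, 55 mm square, 43 mm high, origin centre of underside; bystander
- weights: dark wooden block 50 mm by 115 mm holding three nickel-plated weights, 55 mm high in all, origin centre of underside; bystander
- mirror: tortoiseshell hand mirror lying flat, disc 104 mm across (origin below its centre), handle 168 mm long towards its -x, 8 mm high; bystander

How it is judged:
At the end, for the whole second after the job is handed in: The knob sits snapped home on the lock: its underside within 2.5 mm of the cover plate, its axis within 3 mm of the shaft's axis, upright within 0.08 rad, at rest and released (z of knob in the frame of lock between -0.002 and 0.0025 m and horizontal distance between knob and lock below 0.003 m and angle between knob's own z axis and vertical below 0.08 rad and linear speed of knob below 0.01 m/s); the robot touches nothing.
It fails at once if the knob is pressed against the lock or vise with more than 55 N, all its contacts with them added up (contact force between knob and vise above 55 N).
It fails at once if a bystander (compass, ring box, weights, mirror) is moved by more than 15 mm (distance of any of compass, ring_box, weights, mirror from where it was at the start of the episode above 0.015 m).
It also fails if it takes over 72 s, if anything falls off the work surface, if the arm or the gripper's body presses on something with over 40 N, if the wrist force passes 120 N, or if a joint passes its speed limit or range.

## Working session

There is one attempt and no reset: what is moved stays moved. The work goes in short steps, Python scripts to look and compute and a shell command to move; the robot and the scene stay as the last step left them, time stands still between calls to the robot, and variables do not carry over. Pictures are saved under pics/ and viewed, at most 13 in all, crops included, and the job is handed in when it is done.

```bash
mkdir -p pics; ls; python3 - <<'E'
from station import bot,eyes
import cv2
for n in("scene","top"):
    c=eyes.read_camera(n);cv2.imwrite(f"pics/{n}0.png",c["image"][:,:,::-1]);print(n,c["K"],c["dist"],c["R"],c["t"])
print(bot.get_obs())
E
```

```text
pics
scene [[506.66970249   0.         317.81684407]
 [  0.         506.66970249 243.92544871]
 [  0.           0.           1.        ]] [-0.11992335  0.          0.          0.          0.        ] [[-0.30767078  0.95133701 -0.01722164]
 [ 0.71163174  0.21805809 -0.66785548]
 [-0.63160032 -0.21773508 -0.74409171]] [ 0.21419587 -0.30486142  1.73870368]
top [[601.21031212   0.         315.91389618]
 [  0.         601.21031212 234.66685602]
 [  0.           0.           1.        ]] [0.00197952 0.         0.         0.         0.        ] [[-0.05426862 -0.99851441 -0.00488868]
 [-0.97172386  0.05393803 -0.229877  ]
 [ 0.22979918 -0.00772466 -0.97320741]] [-0.01223978  0.57866492  1.35248366]
{'t': 0.1, 'q': array([ 1.12791962,  0.47769614,  0.02233661,  1.55634433, -0.01148913,
        1.10933052, -0.08308586]), 'joint_vel': array([-0.00059261, -0.00287194,  0.00045674, -0.00190882,  0.00152133,
        0.00184871,  0.00156893]), 'joint_torque': array([ 4.81085008e-03, -5.97755063e+01,  1.61399927e+00, -2.81950754e+01,
        1.28786746e-02,  5.02645664e-03, -1.95673050e-05]), 'eef_pos': array([ 0.22156462, -0.63696399,  0.19304065]), 'tool_rot': array([-8.00647238e-04,  9.86019209e-01,  1.66629644e-01, -1.99372776e-04]), 'contact_force': array([ 0.51806969, -0.41948931,  0.04602865]), 'torque': array([ 5.57328458e-03, -4.26993832e-02, -2.14536878e-05]), 'grasp_force': 0.0, 'gripper_width': 0.9974950496147008}
```

View pics/top0.png

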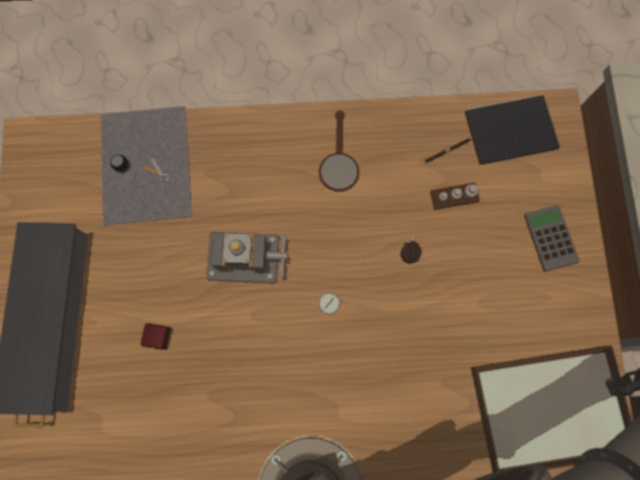

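View pics/scene0.png

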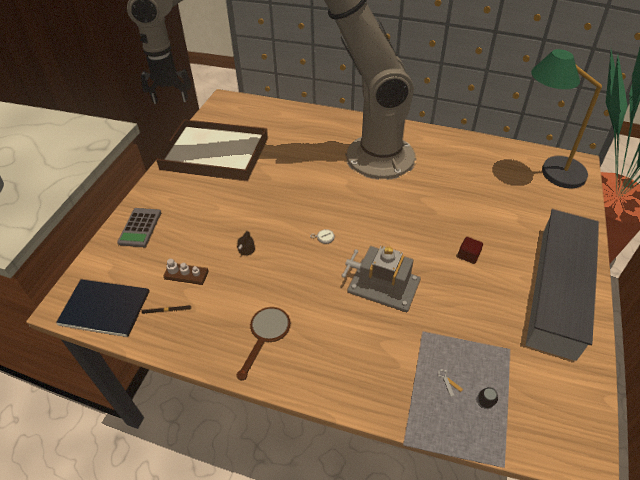

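The top view shows the knob at about (410,252) with its pointer up near (412,238), and the lock's shaft at about (236,246). The scene view shows the knob at (246,243) and the lock at (388,255). I'll zoom in on both.

```bash
cat > h.py <<'E'
import numpy as np, cv2
from station import bot,eyes
from scipy.spatial.transform import Rotation as Ro
def ray(c,uv):
    p=cv2.undistortPoints(np.array([[uv]],float),c["K"],np.array(c["dist"]))[0,0]
    R=np.array(c["R"]);return -R.T@c["t"],R.T@np.array([p[0],p[1],1])
def atz(c,uv,z):
    o,d=ray(c,uv);return o+d*(z-o[2])/d[2]
def proj(c,X):
    return cv2.projectPoints(np.array(X,float).reshape(-1,3),cv2.Rodrigues(np.array(c["R"]))[0],np.array(c["t"]),c["K"],np.array(c["dist"]))[0][:,0]
def obs():
    o=bot.get_obs();q=o["tool_rot"];return o,Ro.from_quat([q[1],q[2],q[3],q[0]]).as_matrix()
E
python3 - <<'E'
from h import *
t=cv2.imread("pics/top0.png");s=cv2.imread("pics/scene0.png")
z=lambda i,u,v,a=20:cv2.resize(i[v-a:v+a,u-a:u+a],(300,300),interpolation=cv2.INTER_CUBIC)
cv2.imwrite("pics/z0.png",np.vstack([np.hstack([z(t,410,250),z(t,236,246)]),np.hstack([z(s,246,243),z(s,388,258)])]))
c=eyes.read_camera("top")
print(atz(c,(410,252),.03),atz(c,(412,237),.038),atz(c,(236,246),.1495))
E
```

```text
[ 0.53058919 -0.26806012  0.03      ] [ 0.56547619 -0.2748622   0.038     ] [0.54180315 0.13466652 0.1495    ]
```

View pics/z0.png

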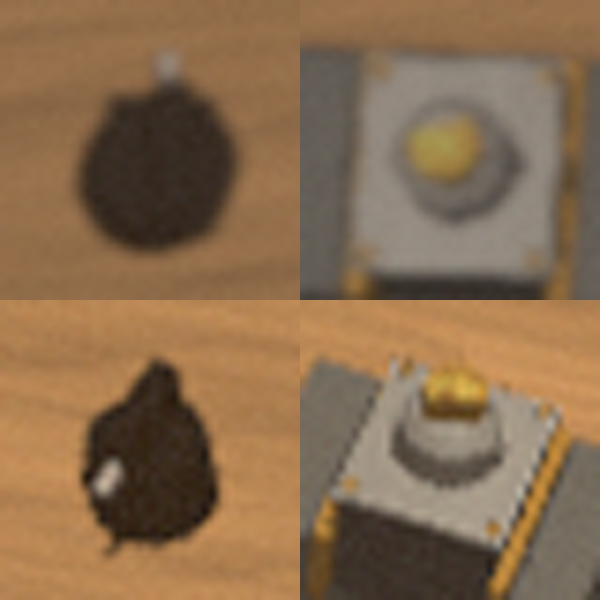

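The zoom gives the knob centre near top pixel (410,252), with the pointer at (412.5,239). The shaft is near (235.5,246), and its flat seems to face up and to the right. Next I'll move over the knob for a wrist view.

```bash
cat >> h.py <<'E'
def goto(X,yaw):
    "shift/turn in command units to TCP position X, pointing down, tool x at yaw"
    o,R=obs();c,s=np.cos(yaw),np.sin(yaw)
    T=np.array([[c,s,0],[s,-c,0],[0,0,-1]])
    print("t",o["t"],"pos",o["eef_pos"].round(4),"rows",((R.T@(np.array(X)-o["eef_pos"]))/.5).round(4),(Ro.from_matrix(R.T@T).as_rotvec()/np.pi).round(4))
E
python3 -c "
from h import *
goto([.50,-.265,.20],-.19)"
```

```text
t 0.15 pos [ 0.2216 -0.6371  0.1932] rows [ 0.7704 -0.5199 -0.013 ] [-4.000e-04  1.000e-04  1.671e-01]
```

```bash
python3 -m crank '0.77 -0.52 -0.013 0 0 0.167 0;0.77 -0.52 -0.013 0 0 0.167 0;0.77 -0.52 -0.013 0 0 0.167 0;0.77 -0.52 -0.013 0 0 0.167 0;0.77 -0.52 -0.013 0 0 0.167 0;0.77 -0.52 -0.013 0 0 0.167 0;0.77 -0.52 -0.013 0 0 0.167 0;0.77 -0.52 -0.013 0 0 0.167 0;0.77 -0.52 -0.013 0 0 0.167 0;0.77 -0.52 -0.013 0 0 0.167 0;0.77 -0.52 -0.013 0 0 0.167 0;0.77 -0.52 -0.013 0 0 0.167 0;0.77 -0.52 -0.013 0 0 0.167 0;0.77 -0.52 -0.013 0 0 0.167 0'; python3 - <<'E'
from h import *
c=eyes.read_camera("wrist");cv2.imwrite("pics/w1.png",c["image"][:,:,::-1]);print(-np.array(c["R"]).T@c["t"],np.array(c["R"]))
E
```

```text
t: 1.55
eef_pos: [0.4988, -0.2673, 0.2003]
tool_rot: [0.0, 0.995, -0.096, -0.0]
contact_force: [-0.5, -0.4, 0.1]
gripper_width: 1.002
grasp_force: 0.0
[ 0.57847677 -0.28159977  0.38021547] [[-0.1927305  -0.98125115  0.00106299]
 [-0.93130916  0.18326223  0.31476691]
 [-0.3090602   0.05967521 -0.9491684 ]]
```

View pics/w1.png

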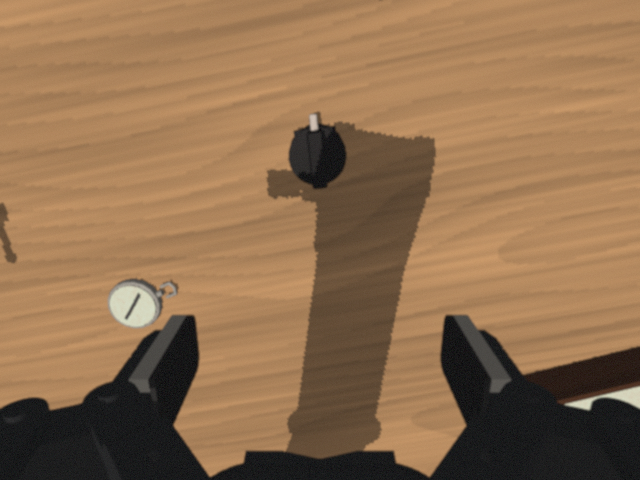

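The wrist view shows the knob at (318,155), its pointer tip at (315,114), and the grip bar along the image's vertical. I'll fit the model silhouette to refine the pose.

```bash
cat > fit.py <<'E'
from h import *
import itertools
from scipy.optimize import minimize
def fit(c,box,x0,out):
    u0,v0,u1,v1=box;S=4;im=c["image"][v0:v1,u0:u1]
    big=cv2.resize(im,None,fx=S,fy=S,interpolation=cv2.INTER_CUBIC)
    m=(big.max(2)<58)
    a=np.linspace(0,2*np.pi,60);circ=lambda r,z:np.c_[r*np.cos(a),r*np.sin(a),0*a+z]
    box3=lambda xs,ys,zs:np.array(list(itertools.product(xs,ys,zs)),float)
    parts=[np.r_[circ(.024,0),circ(.024,.034)],box3((-.022,.022),(-.006,.006),(.034,.056))]
    nose=box3((.022,.034),(-.003,.003),(.034,.042))
    def poly(P,p):
        cs,sn=np.cos(p[2]),np.sin(p[2]);W=np.c_[P[:,0]*cs-P[:,1]*sn+p[0],P[:,0]*sn+P[:,1]*cs+p[1],P[:,2]]
        return cv2.convexHull(((proj(c,W)-[u0,v0]+.5)*S*16).astype(np.int32))
    def sil(p):
        r=np.zeros(m.shape,np.uint8)
        for P in parts: cv2.fillPoly(r,[poly(P,p)],1,shift=4)
        n=np.zeros_like(r);cv2.fillPoly(n,[poly(nose,p)],1,shift=4);return r,n
    sat=big.max(2).astype(int)-big.min(2);gr=(big.max(2)>95)&(sat<40)
    def cost(p):
        r,n=sil(p);r2=r*(1-n);return (m^(r2>0)).sum()+2*(gr^(n>0)).sum()
    best=min((minimize(cost,np.array(x0)+[0,0,d],method="Nelder-Mead",options=dict(initial_simplex=np.array(x0)+[0,0,d]+np.array([[0,0,0],[.005,0,0],[0,.005,0],[0,0,.15]]))) for d in(-.1,0,.1)),key=lambda r:r.fun)
    print(best.x,best.fun,m.sum(),gr.sum())
    o=cv2.convertScaleAbs(big[:,:,::-1],alpha=2.2)
    for P in parts+[nose]: cv2.polylines(o,[poly(P,best.x)],True,(0,255,0),1,shift=4)
    cv2.imwrite(out,o);return best.x
E
python3 - <<'E'
from fit import *
c=eyes.read_camera("wrist")
fit(c,(270,95,370,205),[.53,-.268,-.19],"pics/f1.png")
E
```

```text
[ 0.53091357 -0.27059067 -0.10293131] 4933.0 42724 2374
```

View pics/f1.png

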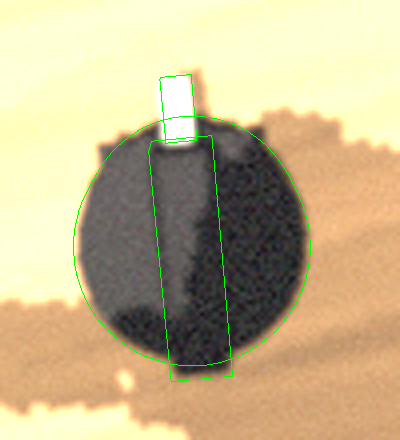

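```bash
python3 -c "
from h import *
goto([.531,-.2706,.0366],-.103)"
```

```text
t 1.65 pos [ 0.4992 -0.2667  0.2004] rows [ 0.0639 -0.0046  0.3275] [ 0.0001  0.     -0.0284]
```

```bash
python3 -m crank '0.064 -0.0046 0.05 0 0 -0.028 0;0.064 -0.0046 0.14 0 0 -0.028 0;0.064 -0.0046 0.2 0 0 -0.028 0;0.064 -0.0046 0.25 0 0 -0.028 0;0.064 -0.0046 0.29 0 0 -0.028 0;0.064 -0.0046 0.31 0 0 -0.028 0;0.064 -0.0046 0.325 0 0 -0.028 0;0.064 -0.0046 0.325 0 0 -0.028 0;0.064 -0.0046 0.325 0 0 -0.028 0'; python3 - <<'E'
from h import *
goto([.531,-.2706,.0366],-.103)
c=eyes.read_camera("wrist");cv2.imwrite("pics/w2.png",c["image"][:,:,::-1])
E
```

```text
t: 2.55
eef_pos: [0.5325, -0.2696, 0.0388]
tool_rot: [0.0, 0.999, -0.051, 0.001]
contact_force: [0.6, -0.2, -0.7]
gripper_width: 0.999
grasp_force: 0.0
t 2.55 pos [ 0.5325 -0.2696  0.0388] rows [-0.0028  0.0022  0.0043] [ 0.0001 -0.0004  0.0003]
```

View pics/w2.png

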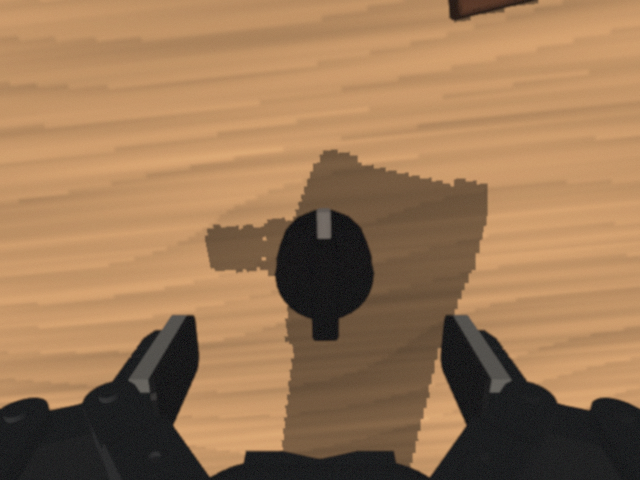

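The knob, with its bar at (325,330) and pointer at (323,223), is centred between the pads. I'll refit from here and then close.

```bash
python3 - <<'E'
from fit import *
c=eyes.read_camera("wrist")
x=fit(c,(260,195,390,350),[.531,-.2706,-.103],"pics/f2.png")
goto([x[0],x[1],.0366],x[2])
E
```

```text
[ 0.53092532 -0.27047787 -0.08376614] 10994.0 137445 5743
t 2.65 pos [ 0.5326 -0.2696  0.039 ] rows [-0.0033  0.002   0.0048] [ 0.0002 -0.0006 -0.0058]
```

Consistent. I'll centre and close.

```bash
python3 -m crank '-0.003 0.002 0.004 0 0 -0.004 0;-0.003 0.002 0.004 0 0 -0.004 0;-0.003 0.002 0.004 0 0 -0.004 1;-0.003 0.002 0.004 0 0 -0.004 1;-0.003 0.002 0.004 0 0 -0.004 1;-0.003 0.002 0.004 0 0 -0.004 1;-0.003 0.002 0.004 0 0 -0.004 1;-0.003 0.002 0.004 0 0 -0.004 1;-0.003 0.002 0.004 0 0 -0.004 1;-0.003 0.002 0.004 0 0 -0.004 1;-0.003 0.002 0.004 0 0 -0.004 1;-0.003 0.002 0.004 0 0 -0.004 1' 60
```

```text
t: 3.85
eef_pos: [0.5303, -0.2701, 0.0359]
tool_rot: [0.0, 0.999, -0.045, 0.0]
contact_force: [0.9, -0.3, -0.0]
gripper_width: -0.001
grasp_force: 0.0
```

```bash
python3 - <<'E'
from h import *
a=eyes.read_camera("wrist")["image"];b=eyes.read_camera("scene")["image"]
b=cv2.resize(b[190:270,190:300],(660,480),interpolation=cv2.INTER_CUBIC)
cv2.imwrite("pics/c3.png",cv2.resize(np.hstack([a,b]),(800,296))[:,:,::-1])
E
```

```text
(no output)
```

View pics/c3.png

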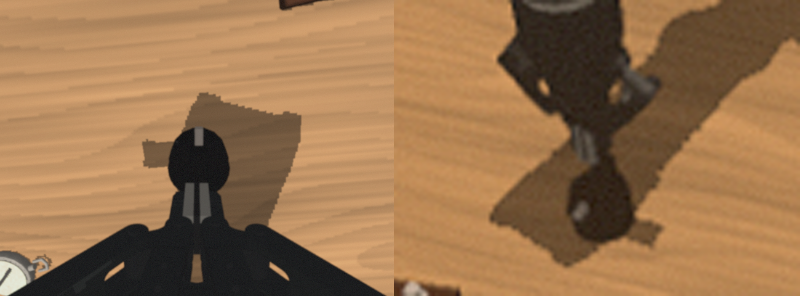

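The wrist crop shows the pads at the bar, with the knob still upright and its pointer in line. But the width and grip force both read zero, so the gripper sensing conflicts with the picture. A test lift will settle it.

```bash
python3 -m crank '0 0 -0.02 0 0 0 1;0 0 -0.06 0 0 0 1;0 0 -0.1 0 0 0 1;0 0 -0.14 0 0 0 1;0 0 -0.16 0 0 0 1;0 0 -0.16 0 0 0 1;0 0 -0.16 0 0 0 1';python3 - <<'E'
from h import *
a=eyes.read_camera("wrist")["image"];b=eyes.read_camera("scene")["image"]
b=cv2.resize(b[170:270,190:300],(528,480),interpolation=cv2.INTER_CUBIC)
cv2.imwrite("pics/c4.png",cv2.resize(np.hstack([a,b]),(800,328))[:,:,::-1])
o=bot.get_obs();print(o)
E
```

```text
t: 4.65
eef_pos: [0.53, -0.27, 0.1156]
tool_rot: [-0.0, 0.999, -0.045, -0.0]
contact_force: [-0.5, -0.4, -0.6]
gripper_width: 0.002
grasp_force: 0.0
{'t': 4.75, 'q': array([ 0.42413188,  0.43333753, -0.07487785,  1.82290279,  0.0404105 ,
        0.88874561, -1.32945293]), 'joint_vel': array([ 3.77816647e-04,  5.84251237e-03, -8.36582150e-04, -1.34602215e-03,
       -9.56137757e-04,  1.92118574e-03,  5.47030161e-05]), 'joint_torque': array([ 1.43425495e-02, -5.39355934e+01,  2.16950169e-01, -2.46225071e+01,
        1.13098486e-02, -4.67800477e-03, -1.51215413e-04]), 'eef_pos': array([ 0.52949254, -0.26976156,  0.1148181 ]), 'tool_rot': array([-3.18974120e-04,  9.99003645e-01, -4.46182900e-02, -9.08078137e-04]), 'contact_force': array([0.25355194, 0.2919117 , 0.57707699]), 'torque': array([-0.00981248, -0.0572174 , -0.04139047]), 'grasp_force': 0.0, 'gripper_width': 0.004166560086747746}
```

View pics/c4.png

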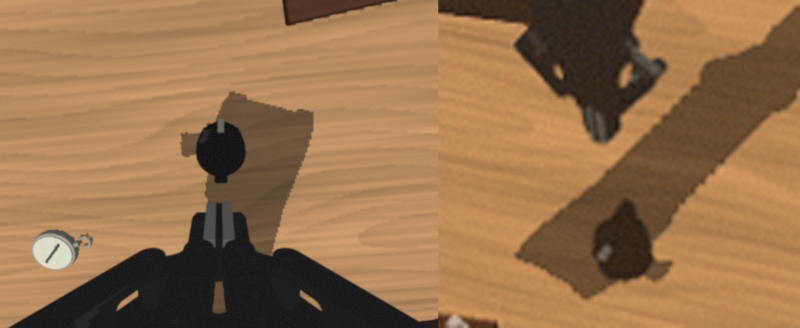

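The fingers did miss: they shut beyond the bar's end or above it, and the knob still stands untouched. I'll check where the shut fingertips actually are by projecting the TCP into all the cameras.

```bash
python3 - <<'E'
from h import *
o,R=obs();p=o["eef_pos"];ims=[]
for n in("wrist","scene","top"):
    c=eyes.read_camera(n);P=[p+R[:,2]*d for d in(0,-.019,-.04)];uv=proj(c,P);print(n,uv.round(1).tolist())
    if n=="wrist": print("campos tool",R.T@(-np.array(c["R"]).T@c["t"]-p))
    im=c["image"][:,:,::-1].copy();u,v=uv[0].astype(int);a=30 if n!="wrist" else 60
    u=min(max(u,a),640-a);v=min(max(v,a),480-a)
    z=cv2.convertScaleAbs(cv2.resize(im[v-a:v+a,u-a:u+a],(266,266),interpolation=cv2.INTER_CUBIC),alpha=1.7)
    for q,col in zip(uv,((0,255,0),(0,0,255),(255,0,0))):
        s=266/(2*a);cv2.circle(z,(int((q[0]-u+a+.5)*s),int((q[1]-v+a+.5)*s)),3,col,-1)
    ims.append(z);print(u-a,v-a)
cv2.imwrite("pics/d5.png",np.hstack(ims))
import fit
c=eyes.read_camera("wrist");fit.fit(c,(270,165,380,275),[.531,-.2706,-.09],"pics/f5.png")
E
```

```text
wrist [[321.9, 277.7], [322.1, 296.4], [322.5, 322.0]]
campos tool [ 0.0809812  -0.00118859 -0.17993508]
261 217
scene [[241.8, 220.6], [240.9, 215.7], [239.9, 210.1]]
211 190
top [[416.3, 244.9], [417.6, 243.1], [419.2, 241.0]]
386 214
[ 0.53136154 -0.27056585 -0.08789075] 7125.0 72637 2802
```

View pics/d5.png

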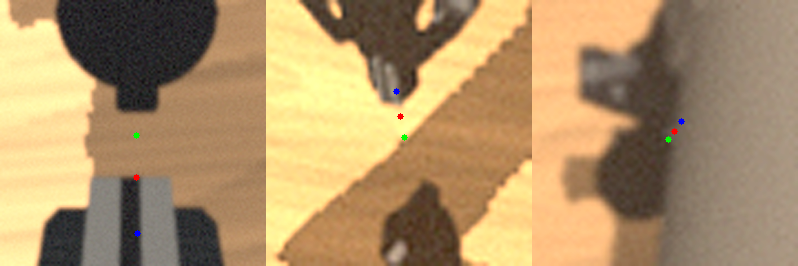

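The green and red dots show the true shut fingertips sitting about 20 mm behind the reported TCP, close to the "grasp point". That is why the fingers closed just over the bar's top (56 mm). The tool's real length is about 20 mm shorter than stated, so I'll open, go 20 mm lower and grip again.

```bash
python3 -m crank '0 0 0 0 0 0 0;0 0 0 0 0 0 0;0 0 0 0 0 0 0;0.003 0.001 0 0 0 0 0;0.003 0.001 0.05 0 0 0 0;0.003 0.001 0.1 0 0 0 0;0.003 0.001 0.14 0 0 0 0;0.003 0.001 0.17 0 0 0 0;0.003 0.001 0.19 0 0 0 0;0.003 0.001 0.198 0 0 0 0;0.003 0.001 0.198 0 0 0 0;0.003 0.001 0.198 0 0 0 0' 60;  python3 -m crank '0 0 0 0 0 0 1;0 0 0 0 0 0 1;0 0 0 0 0 0 1;0 0 0 0 0 0 1;0 0 0 0 0 0 1;0 0 0 0 0 0 1;0 0 0 0 0 0 1;0 0 0 0 0 0 1;0 0 0 0 0 0 1;0 0 0 0 0 0 1' 60
```

```text
t: 6.15
eef_pos: [0.5324, -0.271, 0.0177]
tool_rot: [0.0, 0.999, -0.045, 0.001]
contact_force: [0.5, -0.2, -0.2]
gripper_width: 1.001
grasp_force: 0.0
t: 7.15
eef_pos: [0.5319, -0.271, 0.0171]
tool_rot: [0.0, 0.999, -0.045, 0.0]
contact_force: [0.0, -0.9, 2.1]
gripper_width: 0.095
grasp_force: 58.9
```

The knob is gripped (58.9 N). I'll lift it and go behind the lock for a wrist view of the shaft and its flat.

```bash
python3 -m crank '0 0 -0.04 0 0 0 1;0 0 -0.12 0 0 0 1;0 0 -0.2 0 0 0 1;0 0 -0.28 0 0 0 1;0 0 -0.36 0 0 0 1;0 0 -0.42 0 0 0 1;0 0 -0.42 0 0 0 1'; python3 -c "
from h import *
goto([.44,.13,.23],0)"
```

```text
t: 7.85
eef_pos: [0.5342, -0.2714, 0.2316]
tool_rot: [0.001, 0.999, -0.045, 0.004]
contact_force: [-0.1, -0.4, -0.3]
gripper_width: 0.097
grasp_force: 58.7
t 7.85 pos [ 0.5342 -0.2714  0.2316] rows [-2.593e-01 -7.828e-01 -4.000e-04] [ 0.0007 -0.0024 -0.0284]
```

```bash
python3 -m crank '-0.03 -0.08 0 0 0 -0.028 1;-0.055 -0.17 0 0 0 -0.028 1;-0.08 -0.26 0 0 0 -0.028 1;-0.11 -0.35 0 0 0 -0.028 1;-0.14 -0.44 0 0 0 -0.028 1;-0.17 -0.53 0 0 0 -0.028 1;-0.2 -0.61 0 0 0 -0.028 1;-0.22 -0.68 0 0 0 -0.028 1;-0.24 -0.73 0 0 0 -0.028 1;-0.255 -0.77 0 0 0 -0.028 1;-0.26 -0.783 0 0 0 -0.028 1;-0.26 -0.783 0 0 0 -0.028 1;-0.26 -0.783 0 0 0 -0.028 1'; python3 - <<'E'
from h import *
c=eyes.read_camera("wrist");im=c["image"][:,:,::-1].copy();cv2.imwrite("pics/w6raw.png",im)
p=[int(v) for v in proj(c,[[.542,.135,.1495]])[0]];print(p)
u=min(max(p[0],110),530);v=min(max(p[1],80),400)
z=cv2.resize(im[v-80:v+80,u-110:u+110],(770,560),interpolation=cv2.INTER_CUBIC)[:300];print(u-110,v-80)
cv2.imwrite("pics/w6.png",np.vstack([z,cv2.resize(im,(400,300))[:,:].repeat(1,0) if 0 else cv2.copyMakeBorder(cv2.resize(im,(400,300)),0,0,0,370,0)]))
E
```

```text
t: 9.15
eef_pos: [0.4372, 0.1295, 0.2263]
tool_rot: [0.0, 1.0, -0.001, -0.0]
contact_force: [0.7, -0.5, -1.3]
gripper_width: 0.097
grasp_force: 58.7
[310, 48]
200 0
```

View pics/w6.png

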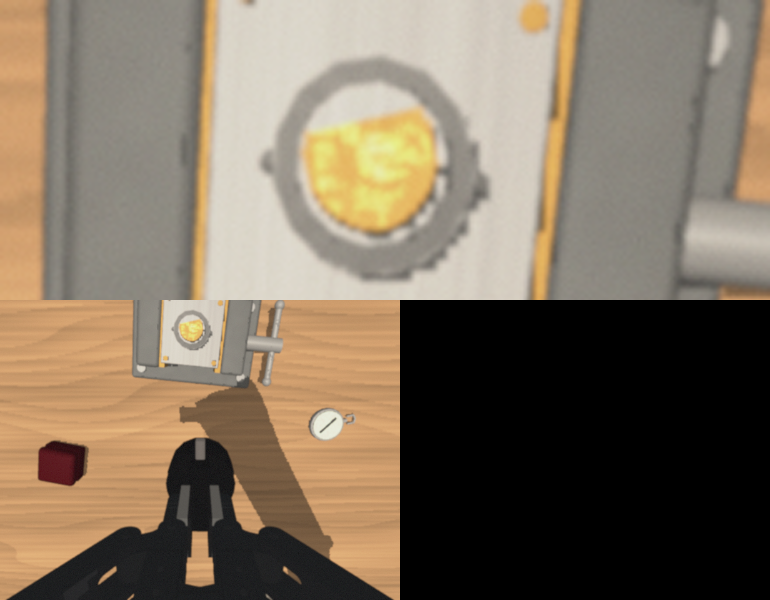

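The view shows the collar ring centred at about (307,47), the brass D shaft inside it, and the flat running from (287,38.6) to (320,31). So the flat faces nearly +x, turned a little towards +y. Now I'll compute this, along with the in-hand knob pose.

```bash
python3 - <<'E'
from fit import *
c=eyes.read_camera("wrist")
w=lambda u,v,z:atz(c,(200+u/3.5-.5,v/3.5-.5),z)[:2]
a,b=w(305,135,.1495),w(420,108,.1495);d=(a-b)/np.linalg.norm(a-b);n=np.array([d[1],-d[0]]);n*=np.sign(n[0])
print("flat az",np.arctan2(n[1],n[0]),a,b,"chord",np.linalg.norm(a-b))
pts=np.array([w(*q,.1495) for q in((303,155),(315,200),(340,223),(375,232),(405,223),(430,195),(438,160))])
A=np.c_[2*pts,np.ones(7)];s=np.linalg.lstsq(A,(pts**2).sum(1),rcond=None)[0];print("shaft",s[:2],"r",np.sqrt(s[2]+s[0]**2+s[1]**2))
print("flat dist",n@(a-s[:2]),n@(b-s[:2]))
col=[w(*q,.133) for q in((275,165),(475,165),(375,58),(375,272))];print("collar",np.mean(col,0),np.ptp(col,axis=0))
L=w(205,298,.118)-w(215,5,.118);Rr=w(535,298,.118)-w(560,5,.118);print("plate yaw",[np.arctan2(-l[1],-l[0]) for l in(L,Rr)])
o,R=obs();z0=o["eef_pos"][2]-.0171
c2=dict(c);c2["t"]=np.array(c["t"])+np.array(c["R"])@[0,0,z0]
x=fit(c2,(255,215,390,330),[.437,.1295,-0.0],"pics/f6.png");print(o["eef_pos"],z0)
print("tool yaw",np.arctan2(R[1,0],R[0,0]),o["q"][6])
E
```

```text
flat az 0.20636577701421627 [0.54749184 0.14799184] [0.55130054 0.12979852] chord 0.018587722816869073
shaft [0.54386852 0.13765169] r 0.01073616004630576
flat dist 0.0056651752790354525 0.0056651752790354525
collar [0.5444858  0.13741617] [0.0333287  0.03383983]
plate yaw [np.float64(-0.0852633284414145), np.float64(-0.07016660989749081)]
[0.43615062 0.12960099 0.01712394] 26703.0 134237 7532
[0.43743807 0.12935422 0.22658614] 0.20948614144565794
tool yaw -0.0036002114921058264 -2.0430818173064846
```

View pics/f6.png

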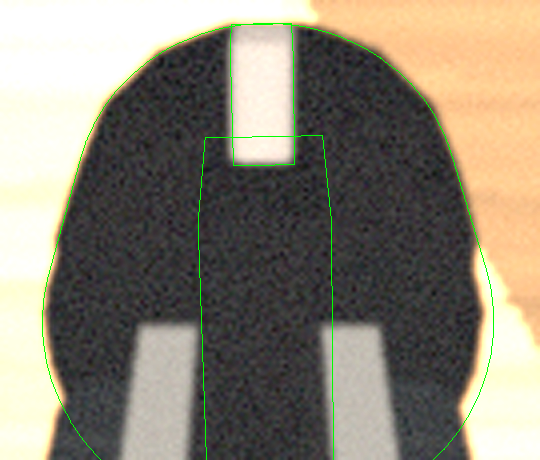

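Excellent fit: the knob sits upright in the hand, with its axis 1.3 mm behind the TCP and its yaw at +0.02. Now I'll move over the lock with the bore aligned to the flat (yaw 0.19).

```bash
python3 -c "
from h import *
goto([.5456,.1373,.175],.19)"
```

```text
t 9.25 pos [0.4374 0.1294 0.2266] rows [ 0.2163 -0.0167  0.1031] [ 0.0001  0.0002 -0.0616]
```

```bash
python3 -m crank '0.05 -0.004 0 0 0 -0.0616 1;0.12 -0.012 0 0 0 -0.0616 1;0.18 -0.016 0 0 0 -0.0616 1;0.21 -0.0167 0.02 0 0 -0.0616 1;0.216 -0.0167 0.06 0 0 -0.0616 1;0.216 -0.0167 0.09 0 0 -0.0616 1;0.216 -0.0167 0.1 0 0 -0.0616 1;0.216 -0.0167 0.1 0 0 -0.0616 1;0.216 -0.0167 0.1 0 0 -0.0616 1;0.216 -0.0167 0.1 0 0 -0.0616 1'; python3 -c "
from h import *
for i in range(2): eyes.read_camera('top')
goto([.5456,.1373,.155],.19)"
```

```text
t: 10.25
eef_pos: [0.5458, 0.139, 0.1779]
tool_rot: [-0.0, 0.995, 0.096, 0.001]
contact_force: [-0.6, 1.0, -1.5]
gripper_width: 0.099
grasp_force: 58.7
t 10.35 pos [0.5456 0.1391 0.1778] rows [-0.0008  0.0036  0.0455] [-0.     -0.0005  0.0007]
```

```bash
python3 -m crank '-0.0008 0.0036 0 0 0 0 1;-0.0008 0.0036 0.015 0 0 0 1;-0.0008 0.0036 0.03 0 0 0 1;-0.0008 0.0036 0.04 0 0 0 1;-0.0008 0.0036 0.046 0 0 0 1;-0.0008 0.0036 0.046 0 0 0 1;-0.0008 0.0036 0.046 0 0 0 1'; python3 -c "
from h import *
goto([.5456,.1373,.147],.19)"
```

```text
t: 11.05
eef_pos: [0.5452, 0.1373, 0.1539]
tool_rot: [-0.0, 0.995, 0.096, -0.0]
contact_force: [0.1, 0.9, -1.2]
gripper_width: 0.098
grasp_force: 58.7
t 11.05 pos [0.5452 0.1373 0.1539] rows [0.0008 0.0001 0.0138] [-0.      0.      0.0007]
```

```bash
python3 -m crank '0.0004 0 0.003 0 0 0 1;0.0004 0 0.006 0 0 0 1;0.0004 0 0.009 0 0 0 1;0.0004 0 0.012 0 0 0 1;0.0004 0 0.014 0 0 0 1;0.0004 0 0.014 0 0 0 1'; python3 -m crank '0 0 0.0015 0 0 0 1;0 0 0.003 0 0 0 1;0 0 0.003 0 0 0 1;0 0 0.003 0 0 0 1'
```

```text
t: 11.65
eef_pos: [0.5452, 0.1372, 0.1467]
tool_rot: [0.0, 0.995, 0.096, -0.0]
contact_force: [-0.0, 0.2, -0.5]
gripper_width: 0.094
grasp_force: 58.7
t: 12.05
eef_pos: [0.5453, 0.1372, 0.1454]
tool_rot: [0.0, 0.995, 0.096, -0.0]
contact_force: [0.3, 0.1, 0.1]
gripper_width: 0.096
grasp_force: 58.7
```

```bash
python3 -m crank '0 0 0.001 0 0 0 1;0 0 0.002 0 0 0 1;0 0 0.002 0 0 0 1;0 0 0.002 0 0 0 1'; python3 -m crank '0 0 0.001 0 0 0 1;0 0 0.002 0 0 0 1;0 0 0.002 0 0 0 1;0 0 0.002 0 0 0 1'; python3 -m crank '0 0 0.001 0 0 0 1;0 0 0.002 0 0 0 1;0 0 0.002 0 0 0 1;0 0 0.002 0 0 0 1'
```

```text
t: 12.45
eef_pos: [0.5454, 0.1372, 0.1444]
tool_rot: [-0.0, 0.995, 0.096, 0.0]
contact_force: [-0.1, -1.0, -0.4]
gripper_width: 0.098
grasp_force: 58.7
t: 12.85
eef_pos: [0.5454, 0.1373, 0.1434]
tool_rot: [-0.0, 0.995, 0.096, 0.0]
contact_force: [0.5, 1.3, -0.8]
gripper_width: 0.102
grasp_force: 58.8
t: 13.25
eef_pos: [0.5455, 0.1373, 0.1426]
tool_rot: [-0.0, 0.995, 0.096, 0.0]
contact_force: [0.5, 0.8, 2.3]
gripper_width: 0.094
grasp_force: 59.3
```

```bash
python3 -m crank '0 0 0.001 0 0 0 1;0 0 0.002 0 0 0 1;0 0 0.002 0 0 0 1;0 0 0.002 0 0 0 1'; python3 -m crank '0 0 0.001 0 0 0 1;0 0 0.002 0 0 0 1;0 0 0.002 0 0 0 1;0 0 0.002 0 0 0 1'
```

```text
t: 13.65
eef_pos: [0.5458, 0.1374, 0.1419]
tool_rot: [-0.0, 0.995, 0.096, 0.001]
contact_force: [-0.8, 0.5, 4.8]
gripper_width: 0.104
grasp_force: 59.8
t: 14.05
eef_pos: [0.5459, 0.1374, 0.1411]
tool_rot: [-0.0, 0.995, 0.096, 0.001]
contact_force: [-0.1, 0.3, 6.8]
gripper_width: 0.098
grasp_force: 60.1
```

```bash
python3 -m crank '0 0 0.001 0 0 0 1;0 0 0.002 0 0 0 1;0 0 0.002 0 0 0 1;0 0 0.002 0 0 0 1'; python3 -m crank '0 0 0.001 0 0 0 1;0 0 0.002 0 0 0 1;0 0 0.002 0 0 0 1;0 0 0.002 0 0 0 1'
```

```text
t: 14.45
eef_pos: [0.5458, 0.1377, 0.14]
tool_rot: [-0.0, 0.995, 0.096, 0.001]
contact_force: [0.9, 1.3, 4.9]
gripper_width: 0.096
grasp_force: 59.8
t: 14.85
eef_pos: [0.5451, 0.1372, 0.1382]
tool_rot: [0.0, 0.995, 0.096, -0.0]
contact_force: [-0.5, 1.7, 2.1]
gripper_width: 0.095
grasp_force: 59.3
```

The catches are passed, since the force fell again. I'll continue to the plate.

```bash
python3 -m crank '0 0 0.001 0 0 0 1;0 0 0.002 0 0 0 1;0 0 0.003 0 0 0 1;0 0 0.003 0 0 0 1;0 0 0.003 0 0 0 1'; python3 -m crank '0 0 0.001 0 0 0 1;0 0 0.002 0 0 0 1;0 0 0.003 0 0 0 1;0 0 0.003 0 0 0 1;0 0 0.003 0 0 0 1'
```

```text
t: 15.35
eef_pos: [0.5444, 0.1368, 0.136]
tool_rot: [0.0, 0.995, 0.096, -0.001]
contact_force: [-0.0, 1.4, -2.2]
gripper_width: 0.095
grasp_force: 58.6
t: 15.85
eef_pos: [0.5453, 0.1371, 0.1355]
tool_rot: [0.0, 0.995, 0.096, 0.0]
contact_force: [-1.0, 0.4, 0.1]
gripper_width: 0.095
grasp_force: 59.1
```

```bash
python3 -m crank '0 0 0.001 0 0 0 1;0 0 0.002 0 0 0 1;0 0 0.002 0 0 0 1;0 0 0.002 0 0 0 1'; python3 -m crank '0 0 0.001 0 0 0 1;0 0 0.002 0 0 0 1;0 0 0.002 0 0 0 1;0 0 0.002 0 0 0 1'
```

```text
t: 16.25
eef_pos: [0.5457, 0.1371, 0.1353]
tool_rot: [0.0, 0.995, 0.096, 0.0]
contact_force: [-2.4, -1.4, 5.9]
gripper_width: 0.096
grasp_force: 60.3
t: 16.65
eef_pos: [0.5459, 0.1371, 0.1351]
tool_rot: [0.0, 0.995, 0.096, 0.001]
contact_force: [-4.1, -2.5, 12.0]
gripper_width: 0.093
grasp_force: 61.5
```

It has stopped firmly at z≈0.135, as predicted for fully home. I'll relax the press, release and retreat straight up.

```bash
python3 -m crank '0 0 -0.001 0 0 0 1;0 0 -0.002 0 0 0 1;0 0 -0.002 0 0 0 0;0 0 -0.002 0 0 0 0;0 0 -0.002 0 0 0 0;0 0 -0.002 0 0 0 0;0 0 -0.002 0 0 0 0;0 0 -0.002 0 0 0 0;0 0 -0.002 0 0 0 0;0 0 -0.03 0 0 0 0;0 0 -0.1 0 0 0 0;0 0 -0.17 0 0 0 0;0 0 -0.24 0 0 0 0;0 0 -0.3 0 0 0 0;-0.1 0 -0.3 0 0 0 0;-0.18 0 -0.3 0 0 0 0;-0.2 0 -0.3 0 0 0 0;-0.2 0 -0.3 0 0 0 0' 60; python3 - <<'E'
from fit import *
c=eyes.read_camera("wrist");c2=dict(c);c2["t"]=np.array(c["t"])+np.array(c["R"])@[0,0,.118]
u,v=proj(c,[[.544,.1375,.14]])[0].astype(int);print(u,v)
fit(c2,(u-60,max(v-65,0),u+60,v+65),[.544,.1375,.2],"pics/f7.png");print(bot.get_obs()["contact_force"])
E
```

```text
t: 18.45
eef_pos: [0.4465, 0.1179, 0.2847]
tool_rot: [0.0, 0.995, 0.096, 0.001]
contact_force: [-0.3, 0.1, 0.5]
gripper_width: 1.002
grasp_force: 0.0
319 66
[0.54543163 0.13814116 0.48842154] 294785.0 60105 147220
[ 0.32199774 -0.17277747 -0.24673146]
```

View pics/f7.png

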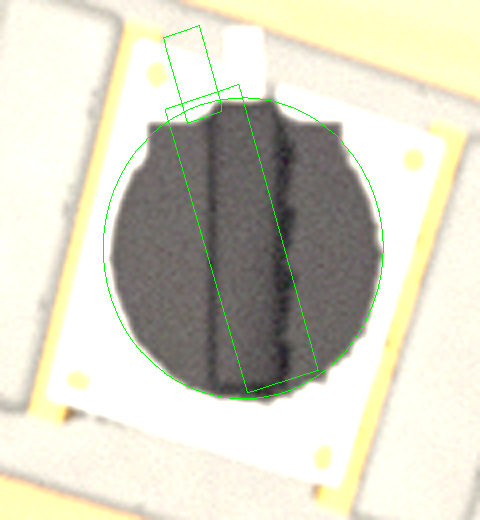

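The picture shows the knob centred and upright on the plate, with its pointer at the expected yaw; the overlay's yaw was only misled by the bright plate. The stop height matches fully home to about 0.3 mm, so I'm handing in.

```bash
python3 -c "
from station import ticket
print(ticket.hand_in())"
```

```text
the job is handed in; nothing more can be done
None
```

The knob is pressed home on the lock and released, with about 12 N the highest force read at the end of a move, and the job is handed in at about 18.5 s; no verdict came back, and I didn't re-check the bystanders afterwards.

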